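# Steady a rocking banding wheel

### The arm

A 6-joint arm with a two-finger parallel gripper is mounted at the origin on the work surface. World frame = base frame: x ahead of the robot, y to its left, z up, the work surface at z = 0. Lengths are in m, angles in rad, forces in N, time in s.
With the tool pointing down it reaches from about 0.25 to 0.775 m from the base axis. Payload 4 kg.
Tool frame: the origin (TCP) lies midway between the tips of the shut fingers; the grasp point (between the pads) lies 19 mm behind it (r.grasp_offset is the distance from the TCP to the grasp point, in m); z points along the fingers, y is the direction in which the jaws open and shut (so a half turn about z gives the same grasp; the last joint's range is limited). The gripper opens to 85 mm and grips with 20 to 120 N. Pads are 22 mm wide; open, the fingers measure 114 mm over their backs; the gripper's body (76 mm by 85 mm) begins 54 mm behind the grasp point. The pads swing forward as they close: fully open they stand 13 mm farther back than shut.
Start: joints at [1.055, 0.087, 1.371, -0, 1.684, -0.103], TCP at [0.221, 0.504, 0.231] pointing down, gripper open.
Joint ranges: [-3.1, 3.1], [-0.76, 2.03], [0.27, 2.55], [-1.08, 4.22], [0.17, 2.65], [-2.57, 2.57]. Speed limits (rad/s): [2.79, 2.79, 3.14, 3.14, 3.14, 3.14].

### API

Orientations are given as a unit quaternion [w, x, y, z].
In Python, from workcell import r gives the robot as it stands.
- The arm moves only by the tool servo_tool, never from a script. Its argument "motion" is a list of rows, each an object with "grip": the finger opening in m, from 0 to 0.0854; "offset": the shift along the tool's x, y, z in m, a list of three; "turn": the turn about the tool's z in degrees. In form: [{"grip": grip, "offset": [dx, dy, dz], "turn": turn}, ...]. A call has 1 to 10 rows; each row is the pose to reach, as a shift and turn from the pose commanded when the call began, along the tool's axes at that moment; what a row does not reach only later rows make up. A row lasts 1/10 s, in which the tool goes at most 50 mm and 8.59 degrees, less where a joint would pass 70% of its speed; a pose out of reach is approached as far as the arm can. A call with a gripper value outside its range is refused whole. The fingers move at their own pace and stop on an object; the grip force is fixed at half the most. Time passes only in rows, so rows that repeat a pose let the fingers close. It gives the time, the measured TCP pose, the force and the opening at its end, in the units of the state.
- r.sense(): the state, without advancing time (a new reading comes with each control period).
- r.get_image(name): name is "scene" or "side" or "wrist"; returns a dict with "img" (480x640x3 uint8, red, green, blue), "range_z" (480x640 float32, m along the optical axis (not along the pixel's ray), 0 where there is no reading), "camera_matrix" (3x3 intrinsics, pixels), "world_to_cam" (4x4, takes a point from world to camera coordinates). Camera axes: x right, y down, z forward; pixel columns grow to the right and rows downward; lengths in m; the calibration is good to about 2 mm. A picture is of the moment at which its call begins.
- r.job_done(): hands the job in, once; it reports no verdict.
The state is a dict: "t": time; "joint_pos": joint angles; "dq": joint speeds; "effort": joint torques, N m; "ee_pos": TCP position; "ee_rot": TCP orientation; "force": force on the tool from outside, world axes, zero at the start; "ft_torque": the same for the moment, N m; "finger_gap": opening from 0.0 (shut) to 1.0 (fully open).
Only numpy, scipy, OpenCV 4.12 (cv2) and the standard library are available. Lean on these libraries where they do the work, as an engineer would, in place of code of your own. Each camera call takes 0.05 s, during which the arm holds its last target. There are 200 camera calls.

### The job

The potter's banding wheel on the bench rocks because both of its leveling screws are screwed up too far. Turn the two screws down by their round knobs until the wheel stands level and still on all four feet, each clearly carrying its share of the weight, without forcing a foot hard down or jacking the fixed feet off it. Leave the wheel where it stands, keep the round spirit level and the wooden rib lying on its head, leave the other things alone, and let go when done.

Things in the scene. Friction and masses are not known exactly. Their poses are not given: they have to be found in the camera images.
- wheel: Low cast-metal banding wheel, 3 kg, loose on four worn cork pads (50 mm across, glued down, 2.5 to 7.5 mm thick, unequal). Origin: centre, in the plane of the fixed feet's lowest points; z up, square to the flat head (radius 100, top at z = 55). A cross-shaped base has rigid feet at x = +/-120 and screw feet at y = +/-150; it seesaws about its x axis until both screw feet bear.
- knob_left: Upright round knurled black knob of the screw at y = +150, radius 18 mm, from z = 12 to 46 above its origin, on a thinner steel neck. Origin on the screw axis, 51 mm above the wheel's origin plane; grip about 30 above it. Clockwise from above lowers its foot 15 mm a turn; the knob stays at its height on the wheel. Stiff (0.06 Nm friction), stays where left.
- knob_right: The same knob of the screw at y = -150 on the wheel; same sizes, thread and direction of turning.
- foot_left: Steel domed foot, radius 12 mm, under knob_left, sliding along the wheel's z as that knob turns. Origin at the lowest point of the dome; z = 0 in the wheel's frame is flush with the fixed feet. With the wheel level it starts 2.3 to 8.1 mm above its pad (amount unknown): 1 to 3.4 rad of its knob, in several grips. Some 0.25 to 0.4 rad past first touch loads all feet well.
- foot_right: The same steel foot under knob_right, with its own unknown start.
- foot_near: Rigid rubber domed foot of the wheel at x = -120, radius 12 mm. Origin lies at the lowest point of its dome; z is the wheel's up axis.
- foot_far: The same rubber foot at x = +120.
- level: Round brass spirit level with a glass face, 52 mm across and 21 mm high, 340 g, lying loose on the wheel's head. Origin: centre of its underside.
- rib: Flat wooden throwing rib with round ends, 76 x 26 x 8 mm, 25 g, lying loose on the wheel's head, on the other side from the level. Origin: centre of its underside.
- bowl: Terracotta bowl, rim radius 55 mm, 55 high, a bystander. Origin: centre of its underside.
- jar: White lidded jar, radius 34 mm, 85 high, a bystander. Origin: centre of its underside.
- spatula: Modelling spatula 190 mm long lying on the bench left of the wheel, a bystander. Origin near its middle.
There are look-alikes about, which are no part of the job. There is more than one size of the level; the job needs the middle-sized.

How it is judged:
At the end, for the whole second after the job is handed in: All four feet press on their pads with more than 2.5 N each, the wheel's head is level within 0.015 rad (0.86 degree) and at rest, and the spirit level and the rib still lie flat on the head (contact force between each of foot_left, foot_right, foot_near, foot_far and anything else above 2.5 N and angle between wheel's own z axis and vertical below 0.015 rad and linear speed of wheel below 0.01 m/s and horizontal distance between each of level, rib and wheel below 0.09 m and angle between each of level, rib's own z axis and vertical below 0.1 rad); the robot touches nothing.
It fails at once if a screw foot is forced down with more than 20 N (contact force between any of foot_left, foot_right and anything else above 20 N).
It fails at once if the wheel is dragged or lifted more than 25 mm from its place (distance of wheel from where it was at the start of the episode above 0.025 m).
It fails at once if the spirit level or the rib comes off the wheel head (height (world z) of any of level, rib below 0.04 m).
It fails at once if the bowl, jar or spatula is moved more than 20 mm (distance of any of bowl, jar, spatula from where it was at the start of the episode above 0.02 m).
It also fails if it takes over 72 s, if anything falls off the work surface, if the arm or the gripper's body presses on something with over 40 N, if the wrist force passes 120 N, or if a joint passes its speed limit or range.

## Working session

There is one attempt and no reset: what is moved stays moved. The work goes in short steps, Python scripts to look and compute and a tool call to move; the robot and the scene stay as the last step left them, time stands still between calls to the robot, and variables do not carry over. Pictures are saved under pics/ and viewed, about 8 in all and at most 12, crops included, and the job is handed in when it is done.

Besides the shell and the picture viewer there is one more tool, called by a JSON object that holds its "op" and its "data". servo_tool: Moves the arm, as the interface text tells. Its arguments: {"type":"object","properties":{"motion":{"type":"array","items":{"type":"object","properties":{"grip":{"type":"number"},"offset":{"type":"array","items":{"type":"number"}},"turn":{"type":"number"}}}}},"required":["motion"]}

```bash
mkdir -p pics; ls; python3 - <<'E'
from workcell import r
import cv2,pickle
d={}
for n in("scene","side"):
    d[n]=r.get_image(n); cv2.imwrite(f"pics/{n}0.png",d[n]["img"][...,::-1]); print(n,d[n]["camera_matrix"].tolist(),d[n]["world_to_cam"].round(3).tolist())
pickle.dump(d,open("d0.pkl","wb"))
print(r.sense(), r.grasp_offset)
E
```

```text
pics
scene [[585.7564408383688, 0.0, 314.5370738977323], [0.0, 585.7564408383688, 242.70870532803218], [0.0, 0.0, 1.0]] [[0.412, 0.911, 0.007, -0.217], [0.767, -0.343, -0.543, -0.389], [-0.492, 0.229, -0.84, 1.659], [0.0, 0.0, 0.0, 1.0]]
side [[565.0786829943619, 0.0, 325.1951990301819], [0.0, 565.0786829943619, 241.41447350944534], [0.0, 0.0, 1.0]] [[0.998, -0.062, 0.0, -0.56], [-0.044, -0.712, -0.701, 0.085], [0.044, 0.7, -0.713, 1.31], [0.0, 0.0, 0.0, 1.0]]
{'t': 0.1, 'joint_pos': array([ 1.05490388e+00,  8.78933967e-02,  1.37210166e+00, -1.43950018e-05,
        1.68359228e+00, -1.03107668e-01]), 'dq': array([-1.94147307e-04, -1.92670528e-03, -2.25049715e-03, -1.93777763e-05,
       -1.22373679e-03,  1.70556474e-04]), 'effort': array([ 2.05275952e-03, -3.53014076e+01, -3.14219320e+01, -1.44962887e-04,
        7.89843412e-03, -6.21481831e-06]), 'ee_pos': array([0.22043185, 0.50341154, 0.23025019]), 'ee_rot': array([-2.96959030e-04,  2.04930879e-01,  9.78775940e-01, -9.52129193e-04]), 'force': array([-0.2875778 ,  0.15737211, -0.11374454]), 'ft_torque': array([-0.02283765, -0.04134411, -0.02914179]), 'finger_gap': 0.9993543975923953} 0.0187
```

View pics/scene0.png

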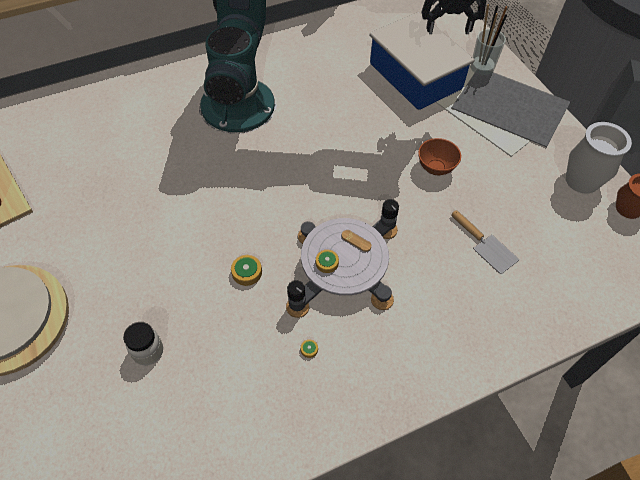

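View pics/side0.png

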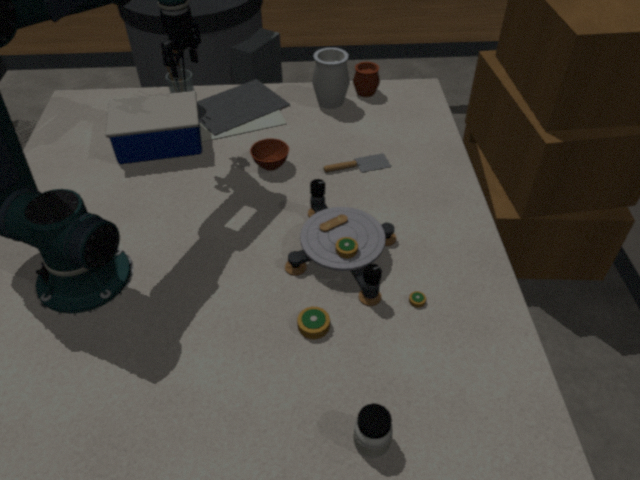

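The middle-sized level is on the head at scene (327,261). The other two levels, at (247,269) and (309,348), are on the bench. The black knobs are at scene (390,210) and (296,292). The black-lidded jar at (141,340) is the knob look-alike. Next I'll measure the knobs and the head tilt.

```bash
cat > h.py <<'E'
import numpy as np, cv2
def cloud(im):
    K=im["camera_matrix"];T=im["world_to_cam"];z=im["range_z"].astype(float)
    v,u=np.mgrid[:480,:640]
    P=np.stack([(u-K[0,2])/K[0,0]*z,(v-K[1,2])/K[1,1]*z,z],-1)
    W=(P-T[:3,3])@T[:3,:3]; W[z<=0]=np.nan
    return W
def plane(P):
    for _ in range(4):
        A=np.c_[P[:,:2],np.ones(len(P))];c=np.linalg.lstsq(A,P[:,2],rcond=None)[0];e=P[:,2]-A@c
        P=P[abs(e)<2.5*e.std()+1e-6]
    return c,e.std(),len(P)
def head(im,C=None):
    """head-plane slopes relative to bench plane"""
    W=cloud(im);R=np.linalg.norm(W[...,:2]-C,axis=-1)
    col=im["img"].astype(int);grey=(np.ptp(col,axis=-1)<45)&(col.min(-1)>70)
    h=plane(W[(R<.092)&grey&(W[...,2]>.045)&(W[...,2]<.075)])
    b=plane(W[(R<.4)&(R>.2)&(abs(W[...,2])<.006)])
    return h,b
E
python3 - <<'E'
import pickle,numpy as np,cv2
from h import *
d=pickle.load(open("d0.pkl","rb"))
ap={"scene":[(390,210),(296,292)],"side":[(318,187),(372,275)]}
for n,im in d.items():
    W=cloud(im); ks=[]
    for u,v in ap[n]:
        p=W[v-25:v+25,u-20:u+20].reshape(-1,3);c=im["img"][v-25:v+25,u-20:u+20].reshape(-1,3)
        q=p[(p[:,2]>.075)&(p[:,2]<.125)]
        zt=np.percentile(q[:,2],95); t=q[q[:,2]>zt-.006]
        (cx,cy),rad=cv2.minEnclosingCircle((t[:,:2]*1000).astype(np.float32))
        print(n,(u,v),len(q),"ztop",zt.round(4),"n",len(t),"top mean",t[:,:2].mean(0).round(4),"circ",round(cx,1),round(cy,1),round(rad,1)); ks.append(t[:,:2].mean(0))
    C=np.mean(ks,0); dv=ks[0]-ks[1]; print("centre",C,"len",np.linalg.norm(dv),"yaw of y",np.degrees(np.arctan2(dv[1],dv[0])))
    h,b=head(im,C); print("head",h,"bench",b)
    ax=dv/np.linalg.norm(dv); s=h[0][:2]-b[0][:2]
    print("slope along wheel y (L up +):",s@ax,"along wheel x:",s@np.array([ax[1],-ax[0]]))
im=d["scene"]["img"][170:330,220:440,::-1]
cv2.imwrite("pics/crop1.png",cv2.resize(im,None,fx=3.6,fy=3.6,interpolation=cv2.INTER_CUBIC))
E
```

```text
scene (390, 210) 277 ztop 0.1096 n 164 top mean [0.5514 0.178 ] circ 551.1 177.7 20.2
scene (296, 292) 291 ztop 0.1008 n 186 top mean [ 0.6532 -0.1022] circ 653.7 -102.4 18.6
centre [0.60232075 0.03790435] len 0.2980836152026231 yaw of y 109.96258162329248
head (array([-0.00966384,  0.02995383,  0.06555614]), np.float64(0.0022710914951438485), 3652) bench (array([-0.00030367, -0.00032441,  0.00101213]), np.float64(0.002255211919227514), 58494)
slope along wheel y (L up +): 0.031654616539215134 along wheel x: 0.001539413690401726
side (318, 187) 257 ztop 0.1092 n 123 top mean [0.5527 0.1777] circ 552.5 178.5 19.2
side (372, 275) 290 ztop 0.1009 n 170 top mean [ 0.6551 -0.1028] circ 654.8 -101.3 19.3
centre [0.60392346 0.03745057] len 0.298704247756116 yaw of y 110.05791111046395
head (array([-0.00906394,  0.03293878,  0.06530653]), np.float64(0.0019006367396945131), 2712) bench (array([9.66906605e-04, 3.16852017e-05, 4.92616421e-04]), np.float64(0.0018979930642501503), 48584)
slope along wheel y (L up +): 0.03435144327696765 along wheel x: 0.0018636969655845426
```

View pics/crop1.png

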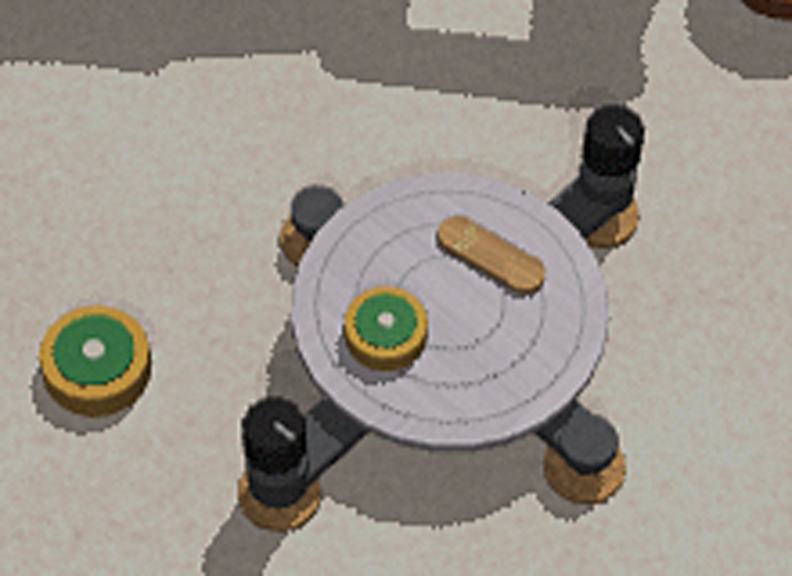

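The crop shows both knobs with white index marks, and the level and rib on the head. The head is about 0.033 rad low on the right, so I'll do the right knob first. Grip it, lift that side to level so the foot hangs free, then turn clockwise until the force shows contact.

{"op": "servo_tool", "data": {"motion": [{"grip":0.07,"offset":[-0.64,-0.381,0],"turn":0},{"grip":0.07,"offset":[-0.64,-0.381,0],"turn":0},{"grip":0.07,"offset":[-0.64,-0.381,0],"turn":0},{"grip":0.07,"offset":[-0.64,-0.381,0],"turn":0},{"grip":0.07,"offset":[-0.64,-0.381,0],"turn":0},{"grip":0.07,"offset":[-0.64,-0.381,0],"turn":0},{"grip":0.07,"offset":[-0.64,-0.381,0],"turn":0},{"grip":0.07,"offset":[-0.64,-0.381,0],"turn":0},{"grip":0.07,"offset":[-0.64,-0.381,0],"turn":0},{"grip":0.07,"offset":[-0.64,-0.381,0],"turn":0}]}}

```text
t: 1.1
ee_pos: [0.5122, 0.0953, 0.2309]
ee_rot: [-0.0, 0.205, 0.979, 0.0]
force: [0.5, 0.4, 0.1]
finger_gap: 0.817
```

{"op": "servo_tool", "data": {"motion": [{"grip":0.07,"offset":[-0.209,-0.124,0],"turn":0},{"grip":0.07,"offset":[-0.209,-0.124,0],"turn":0},{"grip":0.07,"offset":[-0.209,-0.124,0],"turn":0},{"grip":0.07,"offset":[-0.209,-0.124,0],"turn":0},{"grip":0.07,"offset":[-0.209,-0.124,0],"turn":0},{"grip":0.07,"offset":[-0.209,-0.124,0],"turn":0},{"grip":0.07,"offset":[-0.209,-0.124,0],"turn":0},{"grip":0.07,"offset":[-0.209,-0.124,0],"turn":0}]}}

```text
t: 1.9
ee_pos: [0.6528, -0.0993, 0.2311]
ee_rot: [-0.0, 0.205, 0.979, 0.0]
force: [-0.7, -0.1, 0.6]
finger_gap: 0.821
```

```bash
cat >> h.py <<'E'
def shift(s,target):
    """world displacement to target -> tool axes"""
    from scipy.spatial.transform import Rotation as R
    q=s["ee_rot"];return R.from_quat([*q[1:],q[0]]).inv().apply(np.array(target)-s["ee_pos"])
def knobtop(im,guess,r=.03):
    W=cloud(im);p=W[np.linalg.norm(W[...,:2]-guess,axis=-1)<r]
    p=p[(p[:,2]>.08)&(p[:,2]<.125)];zt=np.percentile(p[:,2],90);t=p[p[:,2]>zt-.007]
    return t[:,:2].mean(0),zt,len(t),cv2.minEnclosingCircle((t[:,:2]*1000).astype(np.float32))
E
python3 - <<'E'
from workcell import r
from h import *
im=r.get_image("wrist");cv2.imwrite("pics/w1.png",im["img"][...,::-1])
s=r.sense();print(s["t"],s["ee_pos"],s["force"],s["joint_pos"].round(3))
try:print(knobtop(im,[.654,-.102]))
except Exception as e:print(e)
print(shift(s,[.654,-.102,.070]))
E
```

```text
1.95 [ 0.6528041  -0.09890412  0.2316489 ] [-0.65795081  1.32884457  0.00449015] [-0.236  0.337  1.074  0.     1.731 -1.396]
(array([ 0.65277676, -0.10094718]), np.float64(0.0979926278192357), 1482, ((653.7582397460938, -101.45099639892578), 19.335582733154297))
[-0.00235508 -0.00243648  0.16164746]
```

View pics/w1.png

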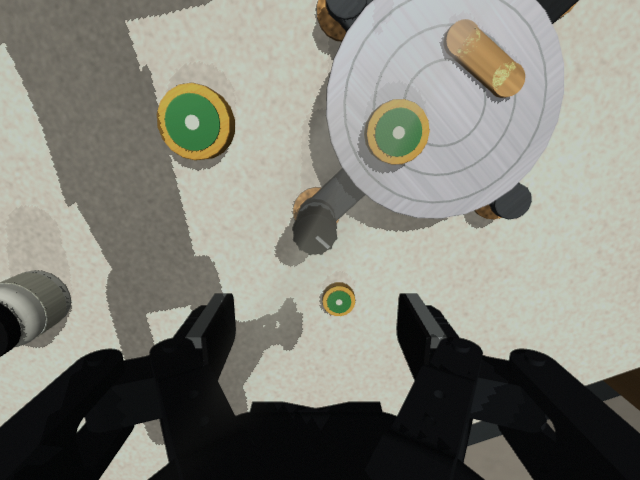

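The wrist view shows the knob at (318,228) between the level on the head and the small level, with clear room around it. Descending onto it now.

{"op": "servo_tool", "data": {"motion": [{"grip":0.07,"offset":[-0.002,-0.002,0.05],"turn":0},{"grip":0.07,"offset":[-0.002,-0.002,0.09],"turn":0},{"grip":0.07,"offset":[-0.002,-0.002,0.13],"turn":0},{"grip":0.07,"offset":[-0.002,-0.002,0.155],"turn":0},{"grip":0.07,"offset":[-0.002,-0.002,0.167],"turn":0},{"grip":0.07,"offset":[-0.002,-0.002,0.167],"turn":0},{"grip":0.05,"offset":[-0.002,-0.002,0.167],"turn":0},{"grip":0.042,"offset":[-0.002,-0.002,0.167],"turn":0},{"grip":0.042,"offset":[-0.002,-0.002,0.167],"turn":0}]}}

```text
t: 2.85
ee_pos: [0.6556, -0.1031, 0.0668]
ee_rot: [0.002, 0.205, 0.979, -0.0]
force: [0.4, 0.1, -0.7]
finger_gap: 0.493
```

```bash
python3 - <<'E'
from workcell import r
from h import *
im=r.get_image("side");cv2.imwrite("pics/s1.png",cv2.resize(im["img"][190:340,290:470,::-1],None,fx=4,fy=4))
s=r.sense();print(s["t"],s["ee_pos"],s["force"],s["ft_torque"],s["finger_gap"])
E
```

```text
2.9 [ 0.65535026 -0.10311795  0.06634465] [-0.59343936  0.35870391  0.61951034] [-0.00215219  0.02133387  0.0007925 ] 0.4922499421885874
```

View pics/s1.png

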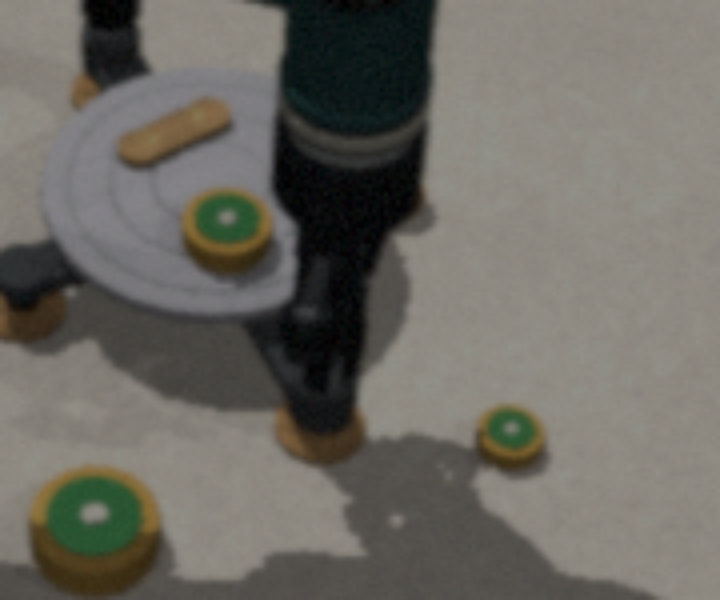

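The fingers straddle the right knob and nothing is touching. Centring a little, then closing.

{"op": "servo_tool", "data": {"motion": [{"grip":0.042,"offset":[0.0015,0.001,0.001],"turn":0},{"grip":0.038,"offset":[0.0015,0.001,0.001],"turn":0},{"grip":0.03,"offset":[0.0015,0.001,0.001],"turn":0},{"grip":0.03,"offset":[0.0015,0.001,0.001],"turn":0},{"grip":0.03,"offset":[0.0015,0.001,0.001],"turn":0}]}}

```text
t: 3.4
ee_pos: [0.6537, -0.1006, 0.0639]
ee_rot: [0.0, 0.205, 0.979, 0.001]
force: [-1.0, 4.0, 3.1]
finger_gap: 0.407
```

```bash
cat > st.py <<'E'
from workcell import r
from h import *
import sys
n=sys.argv[1] if len(sys.argv)>1 else "side"
C=np.array([.603,.0376]);ax=np.array([np.cos(np.radians(110)),np.sin(np.radians(110))])
F=[];S=[]
for k in range(int(sys.argv[2]) if len(sys.argv)>2 else 2):
    im=r.get_image(n);s=r.sense();F.append(np.r_[s["force"],s["ft_torque"]])
    h,b=head(im,C);q=h[0][:2]-b[0][:2];S.append([q@ax,q@np.array([ax[1],-ax[0]]),h[0][2]+h[0][:2]@C-b[0][2]-b[0][:2]@C])
print("t",round(s["t"],2),"ee",s["ee_pos"].round(4),"F",np.mean(F,0).round(2),"gap",round(s["finger_gap"],3),"j6",s["joint_pos"][5].round(3))
print("tilt y,x,headz",np.mean(S,0).round(4),"sd",np.std(S,0).round(4))
E
python3 st.py side 3
```

```text
t 3.55 ee [ 0.6537 -0.1007  0.0639] F [-0.43  3.56  4.14  0.97 -0.05 -0.03] gap 0.408 j6 -1.398
tilt y,x,headz [0.0316 0.0061 0.0602] sd [0.0006 0.0013 0.    ]
```

{"op": "servo_tool", "data": {"motion": [{"grip":0.03,"offset":[0.0007,0.0007,-0.0015],"turn":0},{"grip":0.03,"offset":[0.0014,0.0014,-0.003],"turn":0},{"grip":0.03,"offset":[0.002,0.002,-0.005],"turn":0},{"grip":0.03,"offset":[0.002,0.002,-0.005],"turn":0}]}}

```text
t: 3.95
ee_pos: [0.6527, -0.0993, 0.0676]
ee_rot: [0.001, 0.205, 0.979, -0.001]
force: [5.6, 2.5, -4.4]
finger_gap: 0.408
```

```bash
python3 st.py side 3
```

```text
t 4.1 ee [ 0.6527 -0.0993  0.0675] F [ 5.24  1.19 -4.59 -0.34 -0.98 -0.02] gap 0.404 j6 -1.394
tilt y,x,headz [0.0091 0.0062 0.0604] sd [0.0001 0.0014 0.0001]
```

{"op": "servo_tool", "data": {"motion": [{"grip":0.03,"offset":[0.0003,0.0003,-0.0015],"turn":0},{"grip":0.03,"offset":[0.0003,0.0003,-0.0015],"turn":8},{"grip":0.03,"offset":[0.0003,0.0003,-0.0015],"turn":16},{"grip":0.03,"offset":[0.0003,0.0003,-0.0015],"turn":24},{"grip":0.03,"offset":[0.0003,0.0003,-0.0015],"turn":32},{"grip":0.03,"offset":[0.0003,0.0003,-0.0015],"turn":40},{"grip":0.03,"offset":[0.0003,0.0003,-0.0015],"turn":48},{"grip":0.03,"offset":[0.0003,0.0003,-0.0015],"turn":56},{"grip":0.03,"offset":[0.0003,0.0003,-0.0015],"turn":56},{"grip":0.03,"offset":[0.0003,0.0003,-0.0015],"turn":56}]}}

```text
t: 5.1
ee_pos: [0.6525, -0.0983, 0.069]
ee_rot: [0.0, 0.64, 0.768, -0.0]
force: [6.6, 3.5, -3.2]
finger_gap: 0.402
```

```bash
python3 st.py side 4
```

```text
t 5.3 ee [ 0.6525 -0.0983  0.069 ] F [ 6.32  2.61 -3.42 -0.26 -0.47 -0.06] gap 0.405 j6 -0.416
tilt y,x,headz [-0.0026  0.0082  0.0605] sd [0.0012 0.0011 0.0001]
```

{"op": "servo_tool", "data": {"motion": [{"grip":0.03,"offset":[0,0,0],"turn":8},{"grip":0.03,"offset":[0,0,0],"turn":16},{"grip":0.03,"offset":[0,0,0],"turn":24},{"grip":0.03,"offset":[0,0,0],"turn":32},{"grip":0.03,"offset":[0,0,0],"turn":40},{"grip":0.03,"offset":[0,0,0],"turn":40}]}}

```text
t: 5.9
ee_pos: [0.6528, -0.0978, 0.0698]
ee_rot: [-0.0, 0.865, 0.502, 0.001]
force: [5.5, 2.7, -1.6]
finger_gap: 0.403
```

```bash
python3 st.py scene 4
```

```text
t 6.1 ee [ 0.6528 -0.0978  0.0698] F [ 6.87  3.07 -1.48  0.21 -0.33 -0.06] gap 0.406 j6 0.282
tilt y,x,headz [-0.0051 -0.0019  0.0603] sd [0.0005 0.0009 0.    ]
```

{"op": "servo_tool", "data": {"motion": [{"grip":0.03,"offset":[0,0,0],"turn":8},{"grip":0.03,"offset":[0,0,0],"turn":8},{"grip":0.03,"offset":[0,0,0],"turn":8}]}}

```text
t: 6.4
ee_pos: [0.6529, -0.0978, 0.0699]
ee_rot: [-0.0, 0.897, 0.441, 0.001]
force: [6.8, 4.3, -0.3]
finger_gap: 0.407
```

```bash
python3 st.py scene 4;python3 st.py side 3
```

```text
t 6.6 ee [ 0.6529 -0.0978  0.0699] F [ 6.87  3.52 -1.31  0.31 -0.33 -0.09] gap 0.404 j6 0.422
tilt y,x,headz [-0.0063 -0.0009  0.0602] sd [0.0009 0.0006 0.    ]
t 6.75 ee [ 0.6529 -0.0978  0.07  ] F [ 6.81  3.41 -0.5   0.31 -0.32 -0.07] gap 0.408 j6 0.422
tilt y,x,headz [-0.0055  0.0064  0.0604] sd [0.0013 0.0005 0.    ]
```

{"op": "servo_tool", "data": {"motion": [{"grip":0.048,"offset":[0,0,0],"turn":0},{"grip":0.048,"offset":[0,0,0],"turn":0},{"grip":0.048,"offset":[0,0,0],"turn":0},{"grip":0.048,"offset":[0,0,0],"turn":0},{"grip":0.048,"offset":[0,0,0],"turn":0}]}}

```text
t: 7.25
ee_pos: [0.6519, -0.0985, 0.0698]
ee_rot: [-0.0, 0.897, 0.441, -0.0]
force: [0.2, 0.1, 0.6]
finger_gap: 0.56
```

```bash
python3 st.py scene 4;python3 st.py side 3
```

```text
t 7.45 ee [ 0.6521 -0.0984  0.0698] F [-0.26 -0.33  0.09 -0.01 -0.01 -0.  ] gap 0.557 j6 0.421
tilt y,x,headz [ 0.0027 -0.0025  0.0602] sd [0.0006 0.0003 0.    ]
t 7.6 ee [ 0.6522 -0.0983  0.0698] F [ 0.09  0.01  0.4   0.03 -0.03  0.03] gap 0.561 j6 0.422
tilt y,x,headz [0.0038 0.0036 0.0602] sd [0.0007 0.0007 0.    ]
```

Released, the tilt dropped to about +0.003 rad, so the right screw needs roughly 12° more. I'll turn it while following it upward.

{"op": "servo_tool", "data": {"motion": [{"grip":0.03,"offset":[0,0,0],"turn":0},{"grip":0.03,"offset":[0,0,0],"turn":0},{"grip":0.03,"offset":[0,0,0],"turn":0},{"grip":0.03,"offset":[0,0,-0.0005],"turn":0},{"grip":0.03,"offset":[0,0,-0.0008],"turn":6},{"grip":0.03,"offset":[0,0,-0.0008],"turn":12},{"grip":0.03,"offset":[0,0,-0.0008],"turn":12},{"grip":0.03,"offset":[0,0,-0.0008],"turn":12}]}}

```text
t: 8.4
ee_pos: [0.6528, -0.0987, 0.0709]
ee_rot: [0.001, 0.938, 0.346, 0.001]
force: [3.7, -1.1, 0.9]
finger_gap: 0.404
```

{"op": "servo_tool", "data": {"motion": [{"grip":0.048,"offset":[0,0,0],"turn":0},{"grip":0.065,"offset":[0,0,0],"turn":0},{"grip":0.07,"offset":[0,0,0],"turn":0},{"grip":0.07,"offset":[0,0,-0.05],"turn":0},{"grip":0.07,"offset":[0,0,-0.1],"turn":0},{"grip":0.07,"offset":[0,0,-0.13],"turn":0},{"grip":0.07,"offset":[0,0,-0.13],"turn":0}]}}

```text
t: 9.1
ee_pos: [0.6546, -0.0986, 0.2085]
ee_rot: [0.003, 0.939, 0.345, 0.005]
force: [0.1, -0.5, 1.2]
finger_gap: 0.823
```

```bash
python3 st.py scene 5;python3 st.py side 5; python3 - <<'E'
from workcell import r
from h import *
s=r.sense();print(s["joint_pos"].round(3),s["ee_rot"].round(3))
print(knobtop(r.get_image("side"),[.554,.176]),knobtop(r.get_image("scene"),[.554,.176]))
print(shift(s,[.554,.176,.2]))
E
```

```text
t 9.35 ee [ 0.651  -0.098   0.1978] F [-0.2   0.05 -0.18 -0.01  0.01  0.  ] gap 0.816 j6 0.631
tilt y,x,headz [-0.0003 -0.0003  0.0601] sd [0.0008 0.0008 0.    ]
t 9.6 ee [ 0.6518 -0.0982  0.1994] F [-0.21 -0.09  0.18 -0.   -0.   -0.  ] gap 0.822 j6 0.631
tilt y,x,headz [0.0015 0.002  0.0602] sd [0.0008 0.0003 0.    ]
[-0.236  0.341  1.132  0.     1.67   0.631] [-0.001  0.939  0.345 -0.001]
(array([0.55249065, 0.18098574]), np.float64(0.1039468432348829), 124, ((555.0595703125, 181.825439453125), 21.491161346435547)) (array([0.55122608, 0.18080311]), np.float64(0.10386784228492435), 165, ((550.3829956054688, 181.73423767089844), 20.884689331054688))
[ 0.10303978 -0.27231892 -0.00028081]
```

The wheel is now level, resting on the right foot. Moving to the left knob, with the wrist wound back to −118° so it has room to turn clockwise.

{"op": "servo_tool", "data": {"motion": [{"grip":0.07,"offset":[0.105,-0.2785,0],"turn":-90},{"grip":0.07,"offset":[0.105,-0.2785,0],"turn":-90},{"grip":0.07,"offset":[0.105,-0.2785,0],"turn":-90},{"grip":0.07,"offset":[0.105,-0.2785,0],"turn":-90},{"grip":0.07,"offset":[0.105,-0.2785,0],"turn":-90},{"grip":0.07,"offset":[0.105,-0.2785,0],"turn":-90},{"grip":0.07,"offset":[0.105,-0.2785,0],"turn":-90},{"grip":0.07,"offset":[0.105,-0.2785,0],"turn":-90},{"grip":0.07,"offset":[0.105,-0.2785,0],"turn":-90},{"grip":0.07,"offset":[0.105,-0.2785,0],"turn":-90}]}}

```text
t: 10.7
ee_pos: [0.5517, 0.1822, 0.2008]
ee_rot: [0.0, 0.449, 0.894, 0.0]
force: [0.4, 0.1, 0.4]
finger_gap: 0.82
```

{"op": "servo_tool", "data": {"motion": [{"grip":0.07,"offset":[0,0,0],"turn":-90},{"grip":0.07,"offset":[0,0,0],"turn":-90},{"grip":0.07,"offset":[0,0,0],"turn":-90},{"grip":0.07,"offset":[0,0,0],"turn":-90},{"grip":0.07,"offset":[0,0,0],"turn":-90},{"grip":0.07,"offset":[0,0,0],"turn":-90},{"grip":0.07,"offset":[0,0,0],"turn":-90},{"grip":0.07,"offset":[0,0,0],"turn":-90},{"grip":0.07,"offset":[0,0,0],"turn":-90},{"grip":0.07,"offset":[0,0,0],"turn":-90}]}}

```text
t: 11.7
ee_pos: [0.5519, 0.1819, 0.2007]
ee_rot: [0.0, -0.281, 0.96, 0.0]
force: [0.7, 0.2, -0.1]
finger_gap: 0.818
```

{"op": "servo_tool", "data": {"motion": [{"grip":0.07,"offset":[0,0,0],"turn":-4},{"grip":0.07,"offset":[0,0,0],"turn":-4},{"grip":0.07,"offset":[0,0,0],"turn":-4}]}}

```text
t: 12.0
ee_pos: [0.5519, 0.1819, 0.2007]
ee_rot: [0.0, -0.31, 0.951, 0.0]
force: [0.7, 0.5, 0.1]
finger_gap: 0.818
```

```bash
python3 - <<'E'
from workcell import r
from h import *
im=r.get_image("wrist")
s=r.sense();print(s["t"],s["ee_pos"],s["ee_rot"].round(3),s["joint_pos"].round(3))
print(knobtop(im,[.5515,.182]),knobtop(im,[.6525,-.098]))
print(shift(s,[.5515,.182,.064]))
E
```

```text
12.05 [0.55188495 0.18186203 0.20071853] [ 0.    -0.31   0.951  0.   ] [ 0.221  0.164  1.346  0.     1.632 -1.981]Traceback (most recent call last):
  File "<stdin>", line 5, in <module>
  File "h.py", line 26, in knobtop
    p=p[(p[:,2]>.08)&(p[:,2]<.125)];zt=np.percentile(p[:,2],90);t=p[p[:,2]>zt-.007]
                                       ~~~~~~~~~~~~~^^^^^^^^^^^
    return _quantile_unchecked(
        a, q, axis, out, overwrite_input, method, keepdims, weights)
    return _ureduce(a,
                    func=_quantile_ureduce_func,
    ...<5 lines>...
                    overwrite_input=overwrite_input,
                    method=method)
    r = func(a, **kwargs)
    result = _quantile(arr,
                       quantiles=q,
    ...<2 lines>...
                       out=out,
                       weights=wgt)
    slices_having_nans = np.isnan(arr[-1, ...])
                                  ~~~^^^^^^^^^
IndexError: index -1 is out of bounds for axis 0 with size 0
```

{"op": "servo_tool", "data": {"motion": [{"grip":0.07,"offset":[0,0,0.05],"turn":0},{"grip":0.07,"offset":[0,0,0.1],"turn":0},{"grip":0.07,"offset":[0,0,0.125],"turn":0},{"grip":0.07,"offset":[0,0,0.134],"turn":0},{"grip":0.06,"offset":[0,0,0.134],"turn":0},{"grip":0.05,"offset":[0,0,0.134],"turn":0},{"grip":0.044,"offset":[0,0,0.134],"turn":0},{"grip":0.03,"offset":[0,0,0.134],"turn":0},{"grip":0.03,"offset":[0,0,0.134],"turn":0},{"grip":0.03,"offset":[0,0,0.134],"turn":0}]}}

```text
t: 13.05
ee_pos: [0.5523, 0.1844, 0.0697]
ee_rot: [0.002, -0.311, 0.95, 0.002]
force: [-4.4, 4.6, 3.9]
finger_gap: 0.406
```

```bash
python3 st.py side 4
```

```text
t 13.25 ee [0.5522 0.1844 0.0696] F [-3.42  4.63  4.72  0.69  0.53 -0.06] gap 0.407 j6 -1.982
tilt y,x,headz [-0.01    0.004   0.0604] sd [0.0013 0.0051 0.0002]
```

Gripping pushed the left side down (tilt −0.010), so I'll raise 2 mm and then turn.

{"op": "servo_tool", "data": {"motion": [{"grip":0.03,"offset":[0,0,-0.001],"turn":0},{"grip":0.03,"offset":[0,0,-0.002],"turn":0},{"grip":0.03,"offset":[0,0,-0.002],"turn":8},{"grip":0.03,"offset":[0,0,-0.002],"turn":16},{"grip":0.03,"offset":[0,0,-0.002],"turn":24},{"grip":0.03,"offset":[0,0,-0.002],"turn":32},{"grip":0.03,"offset":[0,0,-0.002],"turn":40},{"grip":0.03,"offset":[0,0,-0.002],"turn":40}]}}

```text
t: 14.05
ee_pos: [0.5526, 0.183, 0.0702]
ee_rot: [0.001, 0.033, 0.999, 0.001]
force: [-1.2, 3.7, 1.7]
finger_gap: 0.403
```

```bash
python3 st.py side 4
```

```text
t 14.25 ee [0.5526 0.183  0.07  ] F [-1.1   4.34  3.72  0.74  0.13 -0.02] gap 0.409 j6 -1.286
tilt y,x,headz [-0.0087  0.0071  0.0606] sd [0.001  0.0023 0.0002]
```

{"op": "servo_tool", "data": {"motion": [{"grip":0.03,"offset":[0,0,0],"turn":8},{"grip":0.03,"offset":[0,0,0],"turn":16},{"grip":0.03,"offset":[0,0,0],"turn":24},{"grip":0.03,"offset":[0,0,0],"turn":24}]}}

```text
t: 14.65
ee_pos: [0.5525, 0.1822, 0.0702]
ee_rot: [0.001, 0.24, 0.971, 0.001]
force: [-2.3, 2.5, 5.7]
finger_gap: 0.403
```

```bash
python3 st.py side 4
```

```text
t 14.85 ee [0.5524 0.1822 0.0702] F [-2.96  2.89  5.28  0.54  0.27 -0.05] gap 0.404 j6 -0.867
tilt y,x,headz [-0.0058  0.0046  0.0604] sd [0.0011 0.0037 0.0001]
```

{"op": "servo_tool", "data": {"motion": [{"grip":0.03,"offset":[0,0,0],"turn":8},{"grip":0.03,"offset":[0,0,0],"turn":16},{"grip":0.03,"offset":[0,0,0],"turn":16}]}}

```text
t: 15.15
ee_pos: [0.5523, 0.1817, 0.0706]
ee_rot: [0.001, 0.373, 0.928, 0.0]
force: [-2.9, 0.9, 7.4]
finger_gap: 0.4
```

```bash
python3 st.py side 4
```

```text
t 15.35 ee [0.5523 0.1817 0.0706] F [-3.79  1.08  8.02  0.31  0.46 -0.05] gap 0.405 j6 -0.588
tilt y,x,headz [-0.005   0.0044  0.0605] sd [0.0016 0.003  0.0001]
```

Force is rising, so the left foot has touched while it was held low. I'll raise the tool to remove that load and check.

{"op": "servo_tool", "data": {"motion": [{"grip":0.03,"offset":[0,0,-0.001],"turn":0},{"grip":0.03,"offset":[0,0,-0.0025],"turn":0},{"grip":0.03,"offset":[0,0,-0.0025],"turn":0}]}}

```text
t: 15.65
ee_pos: [0.5522, 0.1816, 0.0708]
ee_rot: [0.0, 0.372, 0.928, -0.0]
force: [-0.1, 1.9, 0.2]
finger_gap: 0.404
```

```bash
python3 st.py side 4
```

```text
t 15.85 ee [0.5521 0.1817 0.0708] F [ 0.72  1.14 -0.81  0.37 -0.35  0.09] gap 0.401 j6 -0.586
tilt y,x,headz [-0.0022  0.0072  0.0606] sd [0.0026 0.0028 0.0002]
```

{"op": "servo_tool", "data": {"motion": [{"grip":0.05,"offset":[0,0,0],"turn":0},{"grip":0.06,"offset":[0,0,0],"turn":0},{"grip":0.06,"offset":[0,0,0],"turn":0},{"grip":0.06,"offset":[0,0,0],"turn":0}]}}

```text
t: 16.25
ee_pos: [0.5518, 0.1817, 0.0711]
ee_rot: [-0.0, 0.373, 0.928, -0.0]
force: [-0.9, -0.1, -0.3]
finger_gap: 0.704
```

```bash
python3 st.py scene 5; python3 st.py side 5
```

```text
t 16.5 ee [0.5519 0.1819 0.0712] F [-0.1  -0.23 -0.05  0.01 -0.01  0.03] gap 0.701 j6 -0.586
tilt y,x,headz [ 0.0034 -0.0006  0.0603] sd [0.0007 0.0004 0.    ]
t 16.75 ee [0.5519 0.1819 0.0711] F [-0.09  0.37  0.22 -0.    0.01 -0.  ] gap 0.703 j6 -0.586
tilt y,x,headz [-0.002   0.0082  0.0606] sd [0.0028 0.0021 0.0001]
```

{"op": "servo_tool", "data": {"motion": [{"grip":0.045,"offset":[0,0,-0.001],"turn":0},{"grip":0.03,"offset":[0,0,-0.001],"turn":0},{"grip":0.03,"offset":[0,0,-0.001],"turn":0},{"grip":0.03,"offset":[0,0,-0.001],"turn":0},{"grip":0.03,"offset":[0,0,-0.001],"turn":0}]}}

```text
t: 17.25
ee_pos: [0.5519, 0.1819, 0.0726]
ee_rot: [0.0, 0.373, 0.928, 0.0]
force: [-1.5, -0.9, 3.1]
finger_gap: 0.404
```

```bash
python3 st.py side 4|head -1
```

```text
t 17.45 ee [0.5519 0.1819 0.0725] F [-1.77 -0.69  3.97 -0.13  0.31  0.03] gap 0.405 j6 -0.586
```

{"op": "servo_tool", "data": {"motion": [{"grip":0.03,"offset":[0,0,0.001],"turn":0},{"grip":0.03,"offset":[0,0,0.002],"turn":0},{"grip":0.03,"offset":[0,0,0.002],"turn":0}]}}

```text
t: 17.75
ee_pos: [0.552, 0.1819, 0.0723]
ee_rot: [0.0, 0.373, 0.928, 0.0]
force: [-5.4, -1.1, 11.5]
finger_gap: 0.404
```

```bash
python3 st.py side 4|head -1
```

```text
t 17.95 ee [0.552  0.182  0.0723] F [-4.940e+00 -1.490e+00  1.071e+01 -3.000e-01  9.000e-01 -1.000e-02] gap 0.404 j6 -0.586
```

{"op": "servo_tool", "data": {"motion": [{"grip":0.03,"offset":[0,0,-0.0015],"turn":0},{"grip":0.03,"offset":[0,0,-0.0025],"turn":0},{"grip":0.03,"offset":[0,0,-0.0025],"turn":0}]}}

```text
t: 18.25
ee_pos: [0.5519, 0.1819, 0.0726]
ee_rot: [0.0, 0.373, 0.928, 0.0]
force: [-2.3, -0.4, 3.1]
finger_gap: 0.403
```

```bash
python3 st.py side 4|head -1
```

```text
t 18.45 ee [0.552  0.1819 0.0726] F [-1.3  -1.09  3.53 -0.09  0.21  0.04] gap 0.399 j6 -0.586
```

{"op": "servo_tool", "data": {"motion": [{"grip":0.03,"offset":[0,0,-0.001],"turn":0},{"grip":0.03,"offset":[0,0,-0.001],"turn":0}]}}

```text
t: 18.65
ee_pos: [0.5519, 0.1819, 0.0727]
ee_rot: [-0.0, 0.373, 0.928, -0.0]
force: [-0.0, -0.2, -1.2]
finger_gap: 0.401
```

```bash
python3 st.py side 4|head -1
```

```text
t 18.85 ee [0.5518 0.1819 0.0728] F [ 1.27 -0.52 -2.93  0.01 -0.28  0.05] gap 0.404 j6 -0.586
```

{"op": "servo_tool", "data": {"motion": [{"grip":0.03,"offset":[0,0,-0.001],"turn":0},{"grip":0.03,"offset":[0,0,-0.001],"turn":0}]}}

```text
t: 19.05
ee_pos: [0.5517, 0.1817, 0.073]
ee_rot: [-0.0, 0.373, 0.928, -0.0]
force: [4.3, 0.7, -9.9]
finger_gap: 0.402
```

```bash
python3 st.py side 4|head -1
```

```text
t 19.25 ee [0.5512 0.1816 0.0732] F [  4.2   -0.25 -11.51   0.07  -0.82   0.05] gap 0.404 j6 -0.586
```

{"op": "servo_tool", "data": {"motion": [{"grip":0.03,"offset":[0,0,-0.001],"turn":0},{"grip":0.03,"offset":[0,0,-0.001],"turn":0}]}}

```text
t: 19.45
ee_pos: [0.5501, 0.1811, 0.0736]
ee_rot: [-0.002, 0.373, 0.928, -0.002]
force: [1.0, -3.0, -15.8]
finger_gap: 0.4
```

```bash
python3 st.py side 4|head -1
```

```text
t 19.65 ee [0.5505 0.1811 0.0743] F [ 1.090e+00 -3.610e+00 -1.531e+01 -3.500e-01 -3.300e-01  1.000e-02] gap 0.403 j6 -0.586
```

Stiffness is about the same at 28 N/mm pushing and pulling, with no free play, so the left foot is just at first touch. I'll relieve the pull, then turn about 19° (0.33 rad) past touch.

{"op": "servo_tool", "data": {"motion": [{"grip":0.03,"offset":[0,0,0.001],"turn":0},{"grip":0.03,"offset":[0,0,0.0025],"turn":0},{"grip":0.03,"offset":[0,0,0.0025],"turn":0}]}}

```text
t: 19.95
ee_pos: [0.5514, 0.1817, 0.0733]
ee_rot: [-0.0, 0.373, 0.928, -0.0]
force: [-0.6, -4.4, -14.5]
finger_gap: 0.403
```

```bash
python3 st.py side 4|head -1
```

```text
t 20.15 ee [0.5516 0.1817 0.0732] F [ -1.39  -4.16 -13.9   -0.63   0.17  -0.07] gap 0.405 j6 -0.586
```

{"op": "servo_tool", "data": {"motion": [{"grip":0.03,"offset":[0,0,-0.0001],"turn":5},{"grip":0.03,"offset":[0,0,-0.0002],"turn":10},{"grip":0.03,"offset":[0,0,-0.0002],"turn":10}]}}

```text
t: 20.45
ee_pos: [0.552, 0.1817, 0.0735]
ee_rot: [0.0, 0.452, 0.892, -0.0]
force: [-1.0, -3.2, -14.3]
finger_gap: 0.398
```

```bash
python3 st.py side 4|head -1
```

```text
t 20.65 ee [0.552  0.1818 0.0734] F [ -0.45  -4.27 -13.03  -0.66   0.08  -0.04] gap 0.402 j6 -0.413
```

{"op": "servo_tool", "data": {"motion": [{"grip":0.03,"offset":[0,0,0.001],"turn":0},{"grip":0.03,"offset":[0,0,0.002],"turn":0},{"grip":0.03,"offset":[0,0,0.002],"turn":0}]}}

```text
t: 20.95
ee_pos: [0.5521, 0.1818, 0.0732]
ee_rot: [0.0, 0.452, 0.892, 0.0]
force: [-3.1, -5.7, -7.1]
finger_gap: 0.406
```

```bash
python3 st.py scene 4
```

```text
t 21.15 ee [0.5521 0.1818 0.0732] F [-3.08 -4.9  -6.3  -0.86  0.63  0.06] gap 0.403 j6 -0.412
tilt y,x,headz [ 0.0054 -0.0011  0.0604] sd [0.0009 0.0008 0.    ]
```

{"op": "servo_tool", "data": {"motion": [{"grip":0.03,"offset":[0,0,0.0015],"turn":0},{"grip":0.05,"offset":[0,0,0.0015],"turn":0},{"grip":0.065,"offset":[0,0,0.001],"turn":0},{"grip":0.07,"offset":[0,0,0],"turn":0},{"grip":0.07,"offset":[0,0,-0.05],"turn":0},{"grip":0.07,"offset":[0,0,-0.1],"turn":0},{"grip":0.07,"offset":[0,0,-0.13],"turn":0},{"grip":0.07,"offset":[0,0,-0.13],"turn":0}]}}

```text
t: 21.95
ee_pos: [0.5556, 0.1834, 0.2105]
ee_rot: [0.006, 0.452, 0.892, 0.006]
force: [-0.3, 0.8, 0.4]
finger_gap: 0.817
```

```bash
python3 st.py scene 6;python3 st.py side 6; python3 - <<'E'
from workcell import r
from h import *
im=r.get_image("side");cv2.imwrite("pics/s2.png",cv2.resize(im["img"][150:320,270:450,::-1],None,fx=3.5,fy=3.5))
print(knobtop(im,[.552,.182]),knobtop(im,[.652,-.098]))
E
```

```text
t 22.25 ee [0.551  0.1818 0.1992] F [ 0.18 -0.37 -0.29  0.01  0.01 -0.  ] gap 0.819 j6 -0.412
tilt y,x,headz [0.0047 0.     0.0604] sd [0.0011 0.0006 0.    ]
t 22.55 ee [0.5517 0.1819 0.2007] F [-0.33 -0.36 -0.09  0.01 -0.01 -0.01] gap 0.82 j6 -0.412
tilt y,x,headz [0.0063 0.0009 0.0601] sd [0.0006 0.0024 0.0001]
(array([0.55322982, 0.18001371]), np.float64(0.10409411049217546), 130, ((553.8012084960938, 181.2891845703125), 20.009933471679688)) (array([ 0.65377719, -0.10160897]), np.float64(0.10441994786410101), 189, ((654.3839721679688, -100.51519775390625), 19.143285751342773))
```

View pics/s2.png

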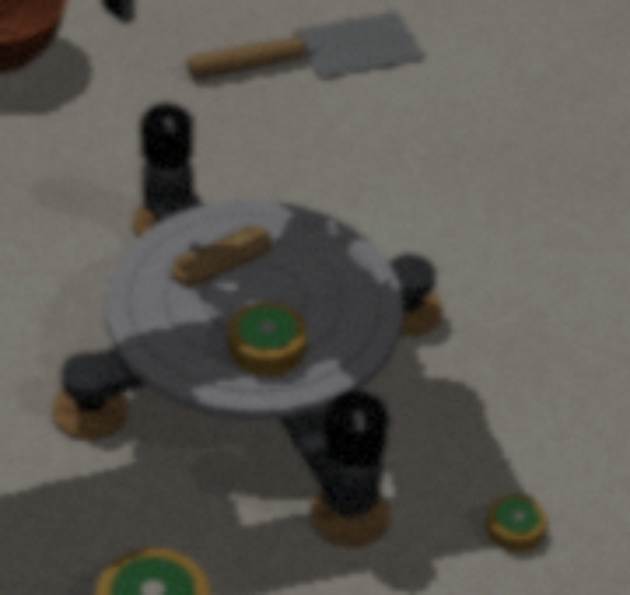

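Head tilt moved by about +0.005 rad on both cameras since the right-only state. By geometry (300 mm between the screw feet) the left screw is then about 1.5 mm, or 0.61 rad, past first touch. That fits a touch near the minimum gap, and it is more than the 0.25–0.4 rad wanted. Backing off 16°.

{"op": "servo_tool", "data": {"motion": [{"grip":0.07,"offset":[0,0,0.05],"turn":0},{"grip":0.07,"offset":[0,0,0.1],"turn":0},{"grip":0.07,"offset":[0,0,0.127],"turn":0},{"grip":0.05,"offset":[0,0,0.127],"turn":0},{"grip":0.045,"offset":[0,0,0.127],"turn":0},{"grip":0.03,"offset":[0,0,0.127],"turn":0},{"grip":0.03,"offset":[0,0,0.127],"turn":0},{"grip":0.03,"offset":[0,0,0.127],"turn":0}]}}

```text
t: 23.4
ee_pos: [0.5537, 0.1821, 0.0772]
ee_rot: [0.002, 0.452, 0.892, 0.002]
force: [-0.3, -0.8, 4.1]
finger_gap: 0.399
```

{"op": "servo_tool", "data": {"motion": [{"grip":0.03,"offset":[0,0,0],"turn":-8},{"grip":0.03,"offset":[0,0,0],"turn":-16},{"grip":0.03,"offset":[0,0,0],"turn":-16},{"grip":0.03,"offset":[0,0,0],"turn":-16}]}}

```text
t: 23.8
ee_pos: [0.5538, 0.1826, 0.0766]
ee_rot: [0.002, 0.325, 0.946, 0.002]
force: [0.9, 0.9, 6.0]
finger_gap: 0.398
```

{"op": "servo_tool", "data": {"motion": [{"grip":0.045,"offset":[0,0,0],"turn":-0.5},{"grip":0.065,"offset":[0,0,0],"turn":-0.5},{"grip":0.07,"offset":[0,0,0],"turn":-0.5},{"grip":0.07,"offset":[0,0,-0.05],"turn":0},{"grip":0.07,"offset":[0,0,-0.1],"turn":0},{"grip":0.07,"offset":[0,0,-0.127],"turn":0},{"grip":0.07,"offset":[0,0,-0.127],"turn":0}]}}

```text
t: 24.5
ee_pos: [0.5542, 0.1824, 0.2074]
ee_rot: [0.004, 0.324, 0.946, 0.003]
force: [0.3, 0.2, 0.9]
finger_gap: 0.82
```

```bash
python3 st.py scene 6;python3 st.py side 6
```

```text
t 24.8 ee [0.5508 0.1817 0.1987] F [ 0.17  0.01 -0.38  0.01  0.01 -0.01] gap 0.82 j6 -0.691
tilt y,x,headz [ 0.0026 -0.0004  0.0602] sd [0.0011 0.0008 0.    ]
t 25.1 ee [0.5517 0.1818 0.2008] F [-0.06 -0.39  0.09 -0.03 -0.   -0.  ] gap 0.819 j6 -0.691
tilt y,x,headz [0.0036 0.0011 0.06  ] sd [0.0008 0.0012 0.    ]
```

Backing off 16° changed the tilt by −0.0024 rad. The half-rate prediction with both screw feet bearing is −0.0022, so both are loaded, about 0.75 mm past touch. My estimate is roughly 4–5 N on each screw foot. A 4° nudge down will widen the margin.

{"op": "servo_tool", "data": {"motion": [{"grip":0.07,"offset":[0,0,0.05],"turn":0},{"grip":0.07,"offset":[0,0,0.1],"turn":0},{"grip":0.07,"offset":[0,0,0.126],"turn":0},{"grip":0.05,"offset":[0,0,0.126],"turn":0},{"grip":0.045,"offset":[0,0,0.126],"turn":0},{"grip":0.03,"offset":[0,0,0.126],"turn":0},{"grip":0.03,"offset":[0,0,0.126],"turn":0},{"grip":0.03,"offset":[0,0,0.126],"turn":0}]}}

```text
t: 25.9
ee_pos: [0.5537, 0.1825, 0.0783]
ee_rot: [0.002, 0.324, 0.946, 0.002]
force: [1.0, 1.1, 3.5]
finger_gap: 0.396
```

{"op": "servo_tool", "data": {"motion": [{"grip":0.03,"offset":[0,0,0],"turn":2},{"grip":0.03,"offset":[0,0,0],"turn":4},{"grip":0.03,"offset":[0,0,0],"turn":4},{"grip":0.03,"offset":[0,0,0],"turn":4}]}}

```text
t: 26.3
ee_pos: [0.5537, 0.1824, 0.0783]
ee_rot: [0.002, 0.356, 0.934, 0.002]
force: [0.5, 0.9, 5.7]
finger_gap: 0.401
```

{"op": "servo_tool", "data": {"motion": [{"grip":0.045,"offset":[0,0,0],"turn":0},{"grip":0.065,"offset":[0,0,0],"turn":0},{"grip":0.07,"offset":[0,0,0],"turn":0},{"grip":0.07,"offset":[0,0,-0.05],"turn":0},{"grip":0.07,"offset":[0,0,-0.1],"turn":0},{"grip":0.07,"offset":[0,0,-0.15],"turn":0},{"grip":0.07,"offset":[0,0,-0.15],"turn":0},{"grip":0.07,"offset":[0,0,-0.15],"turn":0}]}}

```text
t: 27.1
ee_pos: [0.5527, 0.182, 0.2274]
ee_rot: [0.002, 0.356, 0.934, 0.001]
force: [0.4, -0.3, -0.5]
finger_gap: 0.818
```

```bash
python3 st.py scene 6;python3 st.py side 6; python3 -c "
from workcell import r
import cv2
im=r.get_image('scene');cv2.imwrite('pics/f.png',im['img'][...,::-1])"
```

```text
t 27.4 ee [0.5511 0.1817 0.2232] F [ 0.03 -0.07 -0.04  0.01 -0.01  0.  ] gap 0.819 j6 -0.621
tilt y,x,headz [ 0.003  -0.0008  0.0603] sd [0.0006 0.0008 0.    ]
t 27.7 ee [0.5518 0.1819 0.2251] F [-0.28  0.11 -0.03  0.   -0.    0.  ] gap 0.823 j6 -0.621
tilt y,x,headz [0.0055 0.0011 0.06  ] sd [0.0006 0.0006 0.    ]
```

View pics/f.png

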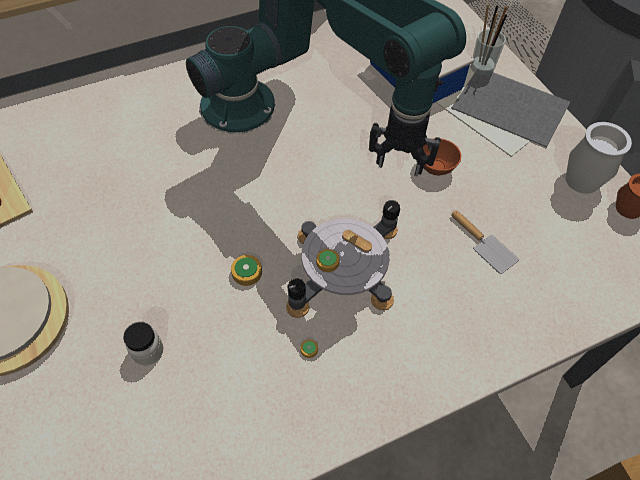

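The final view shows the level (327,260) and rib (357,240) still on the head, everything else in place and the gripper clear. Handing in.

```bash
python3 -c "
from workcell import r
print(r.job_done())"
```

```text
the job is handed in; nothing more can be done
None
```

I turned both screws down and handed the job in at about 28 s of the 72 s allowed; it reported no verdict. The right knob went about 116° clockwise. The left knob ended about 78° down, after I overshot and backed it off 16°.

- **Level:** the head measured 0.003 rad off level on the scene camera and 0.0055 on the side camera. They differ by about 2 mrad, and both are well under the 0.015 limit.
- **Foot loads:** I had no direct reading of these. I worked them out from the tilt and the push/pull stiffness: both screw feet are bearing, roughly 0.9 mm (0.38 rad) past first touch, at about 5 N each. The fixed feet carry the rest of the weight.
- **My first-touch call was wrong:** I first took the left foot to be only at first touch, and turned it to about 0.6 rad past. The tilt change on both cameras showed this. The back-off then changed the tilt as expected with both screw feet bearing.
- **Peak forces:** the highest pull recorded at the wrist was about 15 N, during a stiffness test on the left knob. I could not measure the peak force at the feet themselves.
- **Other things:** the level and rib are still on the head, and the wheel moved only a few millimetres at most. The bowl, jar and spatula look untouched, and the gripper is open and clear.

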